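# Load the vial carrier into the leak-test chamber and clamp its lid shut

## Robot

A 6-joint arm with a two-finger parallel gripper is mounted at the origin on a cart in front of the work surface, level with it; the furniture and walls round the work are solid. World frame = base frame: x ahead of the robot, y to its left, z up, the work surface at z = 0. Lengths are in m, angles in rad, forces in N, time in s.
With the tool pointing down it reaches from about 0.35 to 0.975 m from the base axis. Payload 4.9 kg.
Tool frame: the origin (TCP) lies midway between the tips of the shut fingers; the grasp point (between the pads) lies 19 mm behind it; z points along the fingers, y is the line along which they close (so a half turn about z gives the same grasp; the last joint's range is limited). The gripper opens to 85 mm and grips with 20 to 120 N. Pads are 22 mm wide; open, the fingers measure 114 mm over their backs; the gripper's body (76 mm by 85 mm) begins 54 mm behind the grasp point. The pads swing forward as they close: fully open they stand 13 mm farther back than shut.
Start: joints at [-1.222, 0.053, 1.613, -0, 1.476, -0.119], TCP at [0.282, -0.558, 0.231] pointing down, gripper open.
Joint ranges: [-3.01, 3.01], [-1.01, 2.22], [0.06, 2.58], [-1.02, 4.17], [0.09, 2.62], [-3.14, 3.14]. Speed limits (rad/s): [2.57, 2.57, 3.14, 3.14, 3.14, 3.14].

## Interface

Orientations are given as a unit quaternion [w, x, y, z].
In Python, from plant import state, grab_frame, job_done, cut_out, place_of gives the robot as it stands.
- The arm moves only by the tool jog_arm, never from a script. Its argument "motion" is text: rows parted by semicolons, each of 7 numbers parted by spaces: the opening in per cent of the stroke, from 0 (shut) to 100 (fully open), then the shift along the tool's x, y, z as a fraction of full scale, then the turn, a rotation vector about the tool's x, y, z as a fraction of full scale. A call has exactly 5 rows; each row is the pose to reach, as a shift and turn from the pose commanded when the call began, along the tool's axes at that moment; what a row does not reach only later rows make up. Full scale, the value 1, is 50 cm for a shift and 1.5 rad for a turn. A row lasts 1/8 s, in which the tool goes at most 62.5 mm and 10.7 degrees, less where a joint would pass 70% of its speed; a pose out of reach is approached as far as the arm can. A call with a number of a shift or a turn outside -1 to 1 is refused whole. A call with a gripper value outside its range is refused whole. The fingers move at their own pace and stop on an object; the grip force is fixed at half the most. Time passes only in rows, so rows that repeat a pose let the fingers close, or fill a call up. It gives the time, the measured TCP pose, the force, the opening and the grip force at its end, in the units of the state.
- state(): the state, without advancing time (a new reading comes with each control period).
- grab_frame(name): name is "scene" or "top" or "wrist"; returns a dict with "color" (480x640x3 uint8, red, green, blue), "range_z" (480x640 float32, m along the optical axis (not along the pixel's ray), 0 where there is no reading), "intrinsics" (3x3 intrinsics, pixels), "world_from_camera" (4x4, takes a point from camera to world coordinates). Camera axes: x right, y up, looking along -z (the intrinsics and any distortion apply to the point x, -y, -z); pixel columns grow to the right and rows downward; lengths in m; the calibration is good to about 2 mm. A picture is of the moment at which its call begins.
- job_done(): hands the job in; it is judged then, once.
Trained networks look in the newest picture that a camera, given by its name, has taken for a name from the list of things; names that differ only in an ending like _2 or _b are one class to them, and where a whole thing is asked for, a point or a joint stands for the part that bears it (a point fixed in the world has none). Each returns a list of dicts, best first, with "p" (0 to 1); they miss things now and then, are a little off and sometimes report something else, mostly with a low value. They report only what shows in the picture. A call takes as long as a camera call.
- cut_out(camera, thing): "pixels" (480x640 bool, what is visible of it).
- place_of(camera, thing): "at" ([x, y, z] in m, in world coordinates, good to about 4 mm: a listed point, or the origin of a listed thing).
The state is a dict: "time": time; "joint_pos": joint angles; "joint_vel": joint speeds; "joint_efforts": joint torques, N m; "tool_pos": TCP position; "tool_rot": TCP orientation; "contact_force": force on the tool from outside, world axes, zero at the start; "ft_torque": the same for the moment, N m; "gripper_width": opening from 0.0 (shut) to 1.0 (fully open); "grasp_force": force on a finger pad.
Only numpy, scipy, OpenCV 4.12 (cv2) and the standard library are available. Lean on these libraries where they do the work, as an engineer would, in place of code of your own. Each camera call takes 0.05 s, during which the arm holds its last target. There are 200 camera calls.

## Task

Get the leak test ready: hang the vial carrier in the chamber so that both ends of its bar rest in the two hooks, and let go of it. Then put the lid on, seated all round on the rim with its handle up and one ear under each clamp, and press both clamp handles right down until they lock. Keep the carrier upright all the while, never drop the lid, and leave the other things on the table where they are.

Things in the scene. Friction and masses are not known exactly. Their poses are not given: they have to be found in the camera images.
- chamber: leak-test chamber, fixed: white housing 280 mm wide with an open well, gauge on its front, a toggle clamp either side. Origin: on the table under the well's centre; x to its back, y to its left, z up. Well 110 (x) x 150 (y) mm inside, floor 9 mm up, rim 120 x 160 mm outside and 86 mm up. Clamps at y = +-110 mm; open, arms stay in front of x = -14 mm, tops 160 mm up, handle ends 185 mm up
- rim_centre (a point): centre of the rim's upper face, 86 mm above the chamber's origin
- hook_left (a point): where the bar's axis rests in the left hook, chamber coordinates (0, 0.062, 0.074). The hook is a J-shaped steel rod by the well's left end wall, open upward, its mouth flared 24 mm wide in x, its bottom leaving the bar 1 to 2 mm play; hook tips 13 mm above this point
- hook_right (a point): the same in the right hook, chamber coordinates (0, -0.062, 0.074)
- carrier: vial carrier, loose, 0.2 kg: steel tray 38 x 106 mm with four small vials fixed in it; 50 mm above its underside a steel bar along y, 6 mm thick, 140 mm long, sticking out 17 mm past each end plate; above that a black handle. Origin: centre of its underside; y along the bar, z up. Hangs either way round, then with its origin 24 mm above the table
- carrier_grip (a point): middle of the carrier's handle: a black round grip 12 mm across, 66 mm long along the carrier's y, its axis 78 mm above the carrier's underside; close the fingers across it, along the carrier's x
- bar_end_a (a point): point on the axis of the carrier's bar, carrier coordinates (0, 0.062, 0.050), that belongs in one hook
- bar_end_b (a point): point on the axis of the carrier's bar, carrier coordinates (0, -0.062, 0.050), that belongs in the other hook
- lid: lid, loose, 0.4 kg: aluminium frame 134 x 174 mm, clear dome (top 48 mm up), black bar handle; on each short side a flat ear 20 mm wide, 6 mm thick, out to y = +-119 mm. Its skirt goes round the rim with 3 mm play a side. Origin: centre of its underside; y from ear to ear, z up. Fits either way round. Seated, its origin is 76 mm above the table (frame underside, 10 mm up, on the rim)
- lid_grip (a point): middle of the lid's handle: a black round bar 12 mm across, 104 mm long along the lid's y (80 mm free between its posts), its axis 76 mm above the lid's underside; close the fingers across it, along the lid's x
- left_grip (a point): middle of the left clamp handle's black round grip (15 mm across, 52 mm long), 80 mm from its pivot. Open: chamber coordinates (-0.093, 0.110, 0.158), handle rising toward the robot at 52 degrees. It shuts toward the robot and down, by (-0.117, 0.110, 0.142), to (-0.127, 0.110, 0.108), handle level. Push its top down, under 15 N, to the stop
- right_grip (a point): middle of the right clamp handle's black round grip (15 mm across, 52 mm long), 80 mm from its pivot. Open: chamber coordinates (-0.093, -0.110, 0.158), handle rising toward the robot at 52 degrees. It shuts toward the robot and down, by (-0.117, -0.110, 0.142), to (-0.127, -0.110, 0.108), handle level. Push its top down, under 15 N, to the stop
- left_handle (a joint): angle of the left clamp's handle against its arm: 0 fully open, 2.21 rad locked
- right_handle (a joint): angle of the right clamp's handle against its arm: 0 fully open, 2.21 rad locked
- left_pad: the left clamp's black rubber pad, 14 mm across, on the end of its arm; locked, it presses on the lid's ear from above. Origin: centre of its face
- right_pad: the right clamp's black rubber pad, 14 mm across, on the end of its arm; locked, it presses on the lid's ear from above. Origin: centre of its face
- marker_pen: marker pen, 124 mm long, lying on the table; leave alone
- cap_1: white screw cap, 34 mm across, 16 mm high; leave alone
- cap_2: white screw cap, 31 mm across, 16 mm high; leave alone
- jar_3: small capped sample jar, 39 mm across, 46 mm high; leave alone

How it is judged:
On the way, in this order (a step that is already met when the one before it is completed fails the run):
1. the carrier hangs with both bar ends in the hooks, let go (z of bar_end_a in the frame of chamber between 0.0715 and 0.0775 m and z of bar_end_b in the frame of chamber between 0.0715 and 0.0775 m and horizontal distance between carrier and chamber below 0.01 m and angle between the y axis of carrier and the y axis of chamber, either way round below 0.08 rad and contact force between the fingers and carrier below 0.1 N), for 0.3 s.
2. the lid is seated all round on the rim, let go, with the carrier still hanging inside (z of bar_end_a in the frame of chamber between 0.0715 and 0.0775 m and z of bar_end_b in the frame of chamber between 0.0715 and 0.0775 m and horizontal distance between carrier and chamber below 0.01 m and angle between the y axis of each of carrier, lid and the y axis of chamber, either way round below 0.08 rad and z of lid in the frame of chamber between 0.073 and 0.0785 m and horizontal distance between lid and chamber below 0.006 m and angle between lid's own z axis and vertical below 0.03 rad and contact force between the fingers and lid below 0.1 N), for 0.2 s.
At the end, for the whole second after the job is handed in: Carrier hung: bar ends within 3 mm of seat height, centred to 10 mm, parallel to 0.08 rad. Lid seated: 73 to 78.5 mm up, centred to 6 mm, level to 0.03 rad, square to 0.08 rad. Both handles past 2.18 rad, each pad pressing the lid with over 4 N. Lid and carrier at rest (z of bar_end_a in the frame of chamber between 0.0715 and 0.0775 m and z of bar_end_b in the frame of chamber between 0.0715 and 0.0775 m and horizontal distance between carrier and chamber below 0.01 m and angle between the y axis of each of carrier, lid and the y axis of chamber, either way round below 0.08 rad and z of lid in the frame of chamber between 0.073 and 0.0785 m and horizontal distance between lid and chamber below 0.006 m and angle between lid's own z axis and vertical below 0.03 rad and value of joint each of left_handle, right_handle above 2.18 rad and contact force between each of left_pad, right_pad and lid above 4 N and linear speed of lid below 0.02 m/s and linear speed of carrier below 0.03 m/s); the robot touches nothing.
It fails at once if the carrier is tipped by more than 0.6 rad (angle between carrier's own z axis and vertical above 0.6 rad).
It fails at once if the lid is dropped (falls faster than 0.8 m/s without the fingers on it) (linear speed of lid above 0.8 m/s and contact force between the fingers and lid below 0.1 N).
It fails at once if another thing on the table is moved by more than 30 mm (distance of any of marker_pen, cap_1, cap_2, jar_3 from where it was at the start of the episode above 0.03 m).
It also fails if it takes over 72 s, if anything falls off the work surface, if the arm or the gripper's body presses on something with over 40 N, if the wrist force passes 120 N, or if a joint passes its speed limit or range.

## Working session

There is one attempt and no reset: what is moved stays moved. The work goes in short steps, Python scripts to look and compute and a tool call to move; the robot and the scene stay as the last step left them, time stands still between calls to the robot, and variables do not carry over. Pictures are saved under pics/ and viewed, at most 10 in all, crops included, and the job is handed in when it is done.

Besides the shell and the picture viewer there is one more tool, called after ">>>" as name(argument=value, ...), one argument or row to a line, values as JSON. jog_arm: Moves the arm, as the interface text tells. Shift numbers are shares of 50 cm and turn numbers shares of 1.5 rad, none past 1 either way. Its arguments: {"type":"object","properties":{"motion":{"type":"string"}},"required":["motion"]}

```bash
mkdir -p pics; ls; python3 - <<'E'
from plant import *
import cv2,numpy as np
s=state();print(s['time'],s['tool_pos'],s['tool_rot'],s['gripper_width'])
ims=[]
for c in("scene","top"):
    f=grab_frame(c);im=f["color"][:,:,::-1].copy();ims.append(im)
    for n in("chamber","rim_centre","hook_left","hook_right","carrier","carrier_grip","bar_end_a","bar_end_b","lid","lid_grip","left_grip","right_grip","marker_pen","cap_1","jar_3"):
        print(c,n,[(round(r["p"],2),np.round(r["at"],3).tolist()) for r in place_of(c,n)[:3]])
cv2.imwrite("pics/a.png",cv2.resize(np.vstack(ims),(600,900))[:, :] if 0 else cv2.resize(np.hstack(ims),(800,300)))
cv2.imwrite("pics/top.png",ims[1])
print(state()['time'])
E
```

```text
pics
0.0 [ 0.28161346 -0.55725305  0.23004741] [-1.02931656e-03  9.72768199e-01  2.31777804e-01 -1.47386090e-04] 1.0026216486333608
scene chamber [(0.77, [0.573, -0.002, -0.001])]
scene rim_centre [(0.95, [0.574, -0.003, 0.087])]
scene hook_left [(0.7, [0.576, 0.064, 0.076]), (0.5, [0.387, -0.094, 0.004])]
scene hook_right []
scene carrier [(0.95, [0.498, -0.274, -0.004])]
scene carrier_grip [(0.63, [0.494, -0.272, 0.078])]
scene bar_end_a [(0.76, [0.436, -0.286, 0.048]), (0.72, [0.561, -0.262, 0.047]), (0.41, [0.575, -0.001, 0.084])]
scene bar_end_b [(0.76, [0.436, -0.286, 0.048]), (0.72, [0.561, -0.262, 0.047]), (0.41, [0.575, -0.001, 0.084])]
scene lid [(0.81, [0.52, -0.43, -0.001]), (0.58, [0.437, -0.283, 0.051])]
scene lid_grip []
scene left_grip [(0.55, [0.403, -0.146, 0.002])]
scene right_grip [(0.18, [0.404, -0.148, 0.003])]
scene marker_pen []
scene cap_1 [(0.63, [0.385, -0.095, -0.0]), (0.51, [0.379, 0.121, 0.002])]
scene jar_3 [(0.61, [0.402, -0.146, 0.002]), (0.39, [0.56, -0.26, 0.048])]
top chamber [(0.66, [0.576, 0.003, 0.001])]
top rim_centre [(0.79, [0.572, 0.001, 0.0
[... 192 characters left out ...]
0.277, 0.001])]
top carrier_grip [(0.83, [0.495, -0.276, 0.081]), (0.44, [0.44, -0.285, 0.048]), (0.42, [0.391, 0.04, 0.003])]
top bar_end_a [(0.97, [0.443, -0.287, 0.049]), (0.89, [0.56, -0.264, 0.048])]
top bar_end_b [(0.97, [0.443, -0.287, 0.049]), (0.89, [0.56, -0.264, 0.048])]
top lid [(0.83, [0.524, -0.43, -0.001])]
top lid_grip [(0.83, [0.521, -0.432, 0.074]), (0.57, [0.524, -0.431, -0.003])]
top left_grip [(0.49, [0.483, 0.111, 0.155])]
top right_grip [(0.74, [0.48, -0.109, 0.158])]
top marker_pen []
top cap_1 [(0.58, [0.381, 0.12, -0.003]), (0.58, [0.384, -0.096, -0.001]), (0.27, [0.498, -0.275, 0.001])]
top jar_3 [(0.64, [0.497, -0.276, 0.002]), (0.63, [0.407, -0.148, -0.003])]
1.6
```

View pics/top.png

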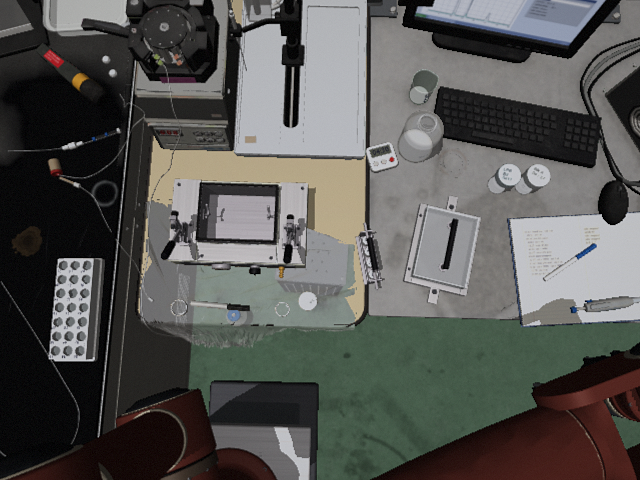

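View pics/a.png

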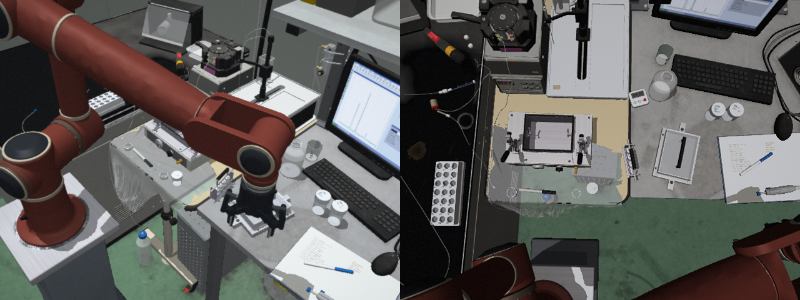

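Top view: chamber at about (238,215), carrier at (370,255), lid at (445,245), pen, caps and jar along row ~305. The network estimates agree with this. Next is a move helper, then over to the carrier.

```bash
cat > h.py <<'E'
from plant import *
import numpy as np, cv2, sys
from scipy.spatial.transform import Rotation as R
def go(x,y,z,yaw):
    """print move numbers to TCP x,y,z, tool down, tool y at yaw (deg)"""
    s=state();q=s['tool_rot'];r=R.from_quat([q[1],q[2],q[3],q[0]])
    a=np.radians(yaw);yt=np.array([np.cos(a),np.sin(a),0]);zt=np.array([0,0,-1.]);xt=np.cross(yt,zt)
    t=R.from_matrix(np.c_[xt,yt,zt])
    d=r.inv().apply(np.array([x,y,z])-s['tool_pos'])/.5
    w=(r.inv()*t).as_rotvec()/1.5
    print(round(s['time'],2),np.round(s['tool_pos'],4),'grip',round(s['gripper_width'],3),'F',np.round(s['contact_force'],1))
    print('row',*np.round(np.r_[d,w],4))
def places(cam,*names):
    grab_frame(cam)
    for n in names: print(n,[(round(r["p"],2),np.round(r["at"],4).tolist()) for r in place_of(cam,n)[:2]])
if __name__=="__main__": go(*map(float,sys.argv[1:]))
E
python3 h.py 0.499 -0.275 0.2 -79
```

```text
1.6 [ 0.2818 -0.5578  0.2313] grip 1.0 F [-1.  -1.1  0.5]
row 0.6428 -0.309 0.0626 -0.0 -0.0 0.1839
```

>>> jog_arm(
  motion="50 0.643 -0.309 0.063 0 0 0.184; 50 0.643 -0.309 0.063 0 0 0.184; 50 0.643 -0.309 0.063 0 0 0.184; 50 0.643 -0.309 0.063 0 0 0.184; 50 0.643 -0.309 0.063 0 0 0.184",
)

```text
time: 2.22
tool_pos: [0.4723, -0.3095, 0.204]
tool_rot: [0.0, 0.995, 0.096, 0.0]
contact_force: [0.8, -0.9, -0.5]
gripper_width: 0.5
grasp_force: 0.0
```

```bash
python3 - <<'E'
from h import *
f=grab_frame("wrist");cv2.imwrite("pics/w1.png",f["color"][:,:,::-1])
places("wrist","carrier","carrier_grip","bar_end_a")
places("top","lid","lid_grip")
print(f["world_from_camera"].round(3))
go(.499,-.275,.2,-79)
# lid ears axis from top mask
m=cut_out("top","lid")
if m:
    p=m[0]["pixels"];print(m[0]["p"],cv2.minAreaRect(np.argwhere(p)[:,::-1].astype(np.float32)))
E
```

```text
carrier [(0.92, [0.5, -0.2744, 0.0001])]
carrier_grip [(0.87, [0.4964, -0.2703, 0.0755])]
bar_end_a [(0.97, [0.5579, -0.2626, 0.0454]), (0.82, [0.4369, -0.2847, 0.0469])]
lid []
lid_grip []
[[ 0.19   0.94   0.284  0.544]
 [-0.982  0.182  0.055 -0.296]
 [ 0.    -0.29   0.957  0.346]
 [ 0.     0.     0.     1.   ]]
2.62 [ 0.4706 -0.3125  0.2041] grip 0.5 F [-0.1  0.5  0.3]
row 0.0699 -0.0629 0.0081 0.0003 -0.0 -0.0015
0.95 ((436.6544189453125, 276.9495544433594), (64.53562927246094, 24.34360694885254), 12.875000953674316)
```

View pics/w1.png

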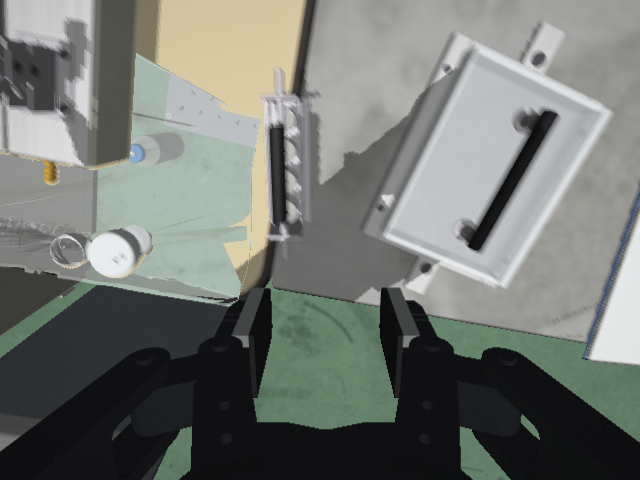

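Wrist picture: carrier bar from (280,75) to (285,250) and its handle at (278,170), squared to the fingers. The lid handle runs from (548,115) to (475,245). Moving down over the carrier.

```bash
python3 h.py 0.499 -0.274 0.060 -79.5
```

```text
2.67 [ 0.4706 -0.3125  0.204 ] grip 0.502 F [-0.   0.   1.2]
row 0.0703 -0.065 0.2881 0.0002 -0.0 0.0042
```

>>> jog_arm(
  motion="50 0.07 -0.065 0 0 0 0.004; 50 0.07 -0.065 0.1 0 0 0.004; 50 0.07 -0.065 0.18 0 0 0.004; 50 0.07 -0.065 0.25 0 0 0.004; 50 0.07 -0.065 0.289 0 0 0.004",
)

```text
time: 3.3
tool_pos: [0.498, -0.2729, 0.0572]
tool_rot: [-0.001, 0.996, 0.092, -0.001]
contact_force: [0.0, -0.0, 0.0]
gripper_width: 0.501
grasp_force: 0.0
```

>>> jog_arm(
  motion="50 0 0 0 0 0 0; 20 0 0 0 0 0 0; 0 0 0 0 0 0 0; 0 0 0 0 0 0 0; 0 0 0 0 0 0 0",
)

```text
time: 3.92
tool_pos: [0.5006, -0.2734, 0.0615]
tool_rot: [0.001, 0.996, 0.093, 0.001]
contact_force: [-1.1, 1.4, 6.7]
gripper_width: 0.12
grasp_force: 58.7
```

>>> jog_arm(
  motion="0 0 0 0 0 0 0; 0 0 0 0 0 0 0; 0 0 0 -0.04 0 0 0; 0 0 0 -0.12 0 0 0; 0 0 0 -0.2 0 0 0",
)

```text
time: 4.55
tool_pos: [0.499, -0.2723, 0.1607]
tool_rot: [-0.0, 0.996, 0.093, -0.0]
contact_force: [0.9, 0.1, -2.6]
gripper_width: 0.112
grasp_force: 58.8
```

```bash
python3 - <<'E'
from h import *
f=grab_frame("wrist");cv2.imwrite("pics/w2.png",f["color"][:,:,::-1])
places("wrist","bar_end_a","chamber")
go(.45,-.2,.24,-40)
E
```

```text
bar_end_a [(0.9, [0.4415, -0.2877, 0.1533]), (0.79, [0.5581, -0.2633, 0.1521])]
chamber [(0.32, [0.5224, -0.4291, 0.0761])]
4.75 [ 0.4997 -0.2728  0.1603] grip 0.119 F [-0.   0.5 -2.8]
row -0.0706 -0.1612 -0.1596 0.0012 -0.0005 -0.4579
```

View pics/w2.png

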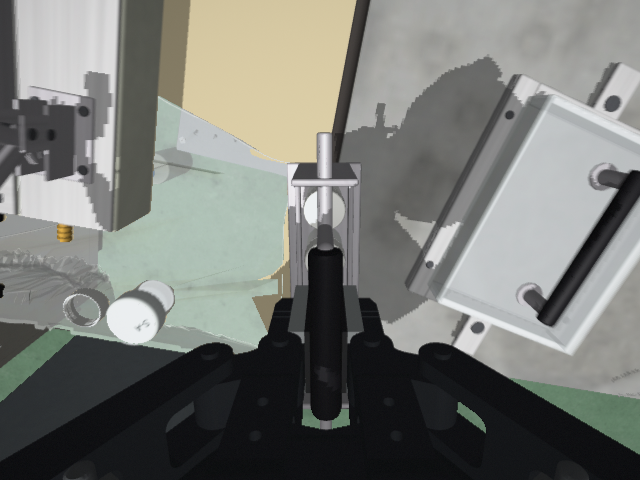

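Carrier held square at (325,290); lid untouched. Next, raise and turn, stopping beside the chamber for a look.

```bash
python3 h.py 0.575 -0.18 0.29 0
```

```text
4.75 [ 0.4997 -0.2728  0.1603] grip 0.119 F [-0.   0.5 -2.8]
row 0.1826 -0.1542 -0.2593 0.0013 -0.0001 -0.9233
```

>>> jog_arm(
  motion="0 0 0 -0.1 0 0 -0.1; 0 0 0 -0.2 0 0 -0.3; 0 0.05 -0.05 -0.26 0 0 -0.5; 0 0.1 -0.1 -0.26 0 0 -0.6; 0 0.183 -0.154 -0.26 0 0 -0.7",
)

```text
time: 5.38
tool_pos: [0.5747, -0.1793, 0.2874]
tool_rot: [-0.001, 0.855, 0.519, -0.001]
contact_force: [1.2, 0.5, -1.9]
gripper_width: 0.115
grasp_force: 58.9
```

```bash
python3 h.py 0.575 -0.18 0.29 0
```

```text
5.38 [ 0.5747 -0.1793  0.2874] grip 0.115 F [ 1.2  0.5 -1.9]
row -0.001 0.0012 -0.0051 -0.002 -0.0001 -0.3202
```

>>> jog_arm(
  motion="0 0 0 -0.005 0 0 -0.1; 0 0 0 -0.005 0 0 -0.21; 0 0 0 -0.005 0 0 -0.32; 0 0 0 -0.005 0 0 -0.32; 0 0 0 -0.005 0 0 -0.32",
)

```text
time: 6.0
tool_pos: [0.5746, -0.1799, 0.2903]
tool_rot: [-0.001, 0.71, 0.705, -0.0]
contact_force: [0.2, 0.1, -2.3]
gripper_width: 0.112
grasp_force: 58.9
```

```bash
python3 - <<'E'
from h import *
f=grab_frame("wrist");cv2.imwrite("pics/w3.png",f["color"][:,:,::-1]);np.savez("/tmp/w3.npz",**f)
places("wrist","rim_centre","hook_left","hook_right","bar_end_a","left_grip","right_grip","chamber","left_pad","right_pad")
places("top","rim_centre","hook_left","hook_right","left_grip","right_grip")
go(.575,0,.29,0)
E
```

```text
rim_centre []
hook_left []
hook_right [(0.97, [0.5725, -0.0613, 0.0731])]
bar_end_a [(0.8, [0.5721, -0.2448, 0.277]), (0.7, [0.5748, -0.1243, 0.2795])]
left_grip [(0.17, [0.3881, -0.0919, 0.0044])]
right_grip [(0.57, [0.4805, -0.1106, 0.1572])]
chamber []
left_pad [(0.48, [0.5723, -0.1228, 0.2764])]
right_pad [(0.55, [0.5561, -0.1033, 0.1362])]
rim_centre [(0.68, [0.5717, -0.002, 0.0861])]
hook_left [(0.91, [0.5703, 0.0643, 0.0736])]
hook_right []
left_grip [(0.55, [0.4784, 0.1104, 0.1588])]
right_grip []
6.85 [ 0.5751 -0.1801  0.2918] grip 0.117 F [ 0.6  0.3 -1.9]
row 0.3601 -0.002 0.0037 -0.0 -0.0 -0.0033
```

View pics/w3.png

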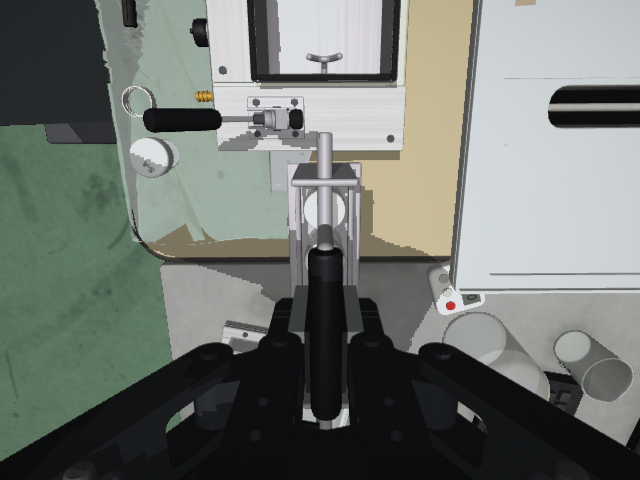

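Wrist picture: black rim with its near edge at row ~78 between columns 250 and 400, right hook at (323,60), right clamp handle at (180,120). I'll fit the rim for the chamber's x and yaw.

```bash
python3 - <<'E'
from h import *
f=dict(np.load("/tmp/w3.npz"))
def pts(f):
    K=f["intrinsics"];v,u=np.mgrid[:480,:640];d=f["range_z"].astype(float)
    P=np.stack([(u-K[0,2])/K[0,0]*d,-(v-K[1,2])/K[1,1]*d,-d,np.ones_like(d)],-1)
    return (P@f["world_from_camera"].T)[...,:3]
P=pts(f);dark=f["color"].max(2)<70
m=dark&(abs(P[...,2]-.086)<.006)&(abs(P[...,0]-.574)<.08)&(P[...,1]>-.1)&(P[...,1]<.05)&(f["range_z"]>0)
print(m.sum(),P[m].min(0),P[m].max(0))
# outer/inner edges per row
L=[];
for r in range(0,78,3):
    c=np.where(m[r])[0]
    if len(c)>4: L.append((P[r,c[0]],P[r,c[-1]]))
L=np.array(L)
for k in(0,1):
    c=np.polyfit(L[:,k,1],L[:,k,0],1);print("edge x",np.polyval(c,0),np.polyval(c,-.06),"slope",c[0])
N=[]
for c in range(262,390,4):
    r=np.where(m[:,c])[0]
    if len(r): N.append(P[r[-1],c])
N=np.array(N);c=np.polyfit(N[:,0],N[:,1],1);print("near edge y at .574",np.polyval(c,.574),"slope",c[0],np.median(N[:,2]))
E
```

```text
1830 [ 0.51335077 -0.08084811  0.08005974] [ 0.63285501 -0.02088432  0.0882209 ]
edge x 0.5143566787297627 0.5140679429498294 slope 0.00481226299888768
edge x 0.6324098773025633 0.6322436304629864 slope 0.0027707806596151763
near edge y at .574 -0.08027268253523985 slope -0.002438760475965936 0.08339336536324696
```

```bash
python3 - <<'E'
from h import *
f=dict(np.load("/tmp/w3.npz"))
K=f["intrinsics"];d=f["range_z"].astype(float);W=f["world_from_camera"]
for r in (134,138,145,155,200,225):
    row=d[r,300:350];near=row[row>0].min();c=300+np.where(abs(row-near)<.006)[0];z=near
    o=[]
    for u in(c[0],c[-1]): o.append((W@[(u-K[0,2])/K[0,0]*z,-(r-K[1,2])/K[1,1]*z,-z,1])[:3].round(4))
    print(r,c[0],c[-1],*o)
col=d[:,325];print([(r,round(col[r],3)) for r in range(126,140)])
go(.5735,0,.29,0)
E
```

```text
134 317 331 [ 0.5717 -0.114   0.282 ] [ 0.5768 -0.1141  0.2819]
138 317 332 [ 0.5716 -0.1155  0.2814] [ 0.5772 -0.1155  0.2814]
145 317 332 [ 0.5716 -0.118   0.282 ] [ 0.5772 -0.118   0.282 ]
155 317 331 [ 0.5715 -0.1217  0.2821] [ 0.5768 -0.1217  0.2821]
200 317 331 [ 0.5713 -0.1389  0.2819] [ 0.5767 -0.139   0.2819]
225 318 331 [ 0.5716 -0.1484  0.2841] [ 0.5767 -0.1484  0.2841]
[(126, np.float64(0.357)), (127, np.float64(0.358)), (128, np.float64(0.358)), (129, np.float64(0.358)), (130, np.float64(0.358)), (131, np.float64(0.359)), (132, np.float64(0.148)), (133, np.float64(0.147)), (134, np.float64(0.148)), (135, np.float64(0.147)), (136, np.float64(0.147)), (137, np.float64(0.147)), (138, np.float64(0.149)), (139, np.float64(0.147))]
6.85 [ 0.5751 -0.1801  0.2918] grip 0.117 F [ 0.6  0.3 -1.9]
row 0.3601 -0.005 0.0037 -0.0 -0.0 -0.0033
```

>>> jog_arm(
  motion="0 0.1 -0.003 0 0 0 -0.003; 0 0.2 -0.003 0 0 0 -0.003; 0 0.3 -0.003 0 0 0 -0.003; 0 0.366 -0.003 0 0 0 -0.003; 0 0.366 -0.003 0 0 0 -0.003",
)

```text
time: 7.48
tool_pos: [0.5745, 0.005, 0.292]
tool_rot: [0.0, 0.706, 0.708, 0.0]
contact_force: [0.0, -0.4, -3.0]
gripper_width: 0.117
grasp_force: 58.9
```

```bash
python3 - <<'E'
from h import *
go(.574,.003,.11,0)
E
```

```text
7.47 [0.5745 0.005  0.292 ] grip 0.117 F [ 0.  -0.4 -3. ]
row -0.0041 -0.0011 0.364 0.0002 -0.0001 0.002
```

>>> jog_arm(
  motion="0 -0.003 -0.001 0.1 0 0 0; 0 -0.003 -0.001 0.2 0 0 0; 0 -0.003 -0.001 0.28 0 0 0; 0 -0.003 -0.001 0.34 0 0 0; 0 -0.003 -0.001 0.364 0 0 0",
)

```text
time: 8.1
tool_pos: [0.5727, 0.0007, 0.1074]
tool_rot: [-0.001, 0.708, 0.707, -0.001]
contact_force: [-0.7, -0.4, -2.1]
gripper_width: 0.117
grasp_force: 58.8
```

```bash
python3 - <<'E'
from h import *
f=grab_frame("wrist");cv2.imwrite("pics/w4.png",f["color"][:,:,::-1])
places("wrist","hook_left","bar_end_a")
K=f["intrinsics"];d=f["range_z"].astype(float);W=f["world_from_camera"]
go(.574,.003,.0835,0)
E
```

```text
hook_left [(0.92, [0.573, 0.0649, 0.0772])]
bar_end_a [(0.63, [0.5724, -0.0667, 0.0926])]
8.3 [0.575  0.001  0.1113] grip 0.115 F [ 0.2  0.8 -1.5]
row 0.0041 -0.0022 0.0556 0.0014 0.0003 -0.0006
```

View pics/w4.png

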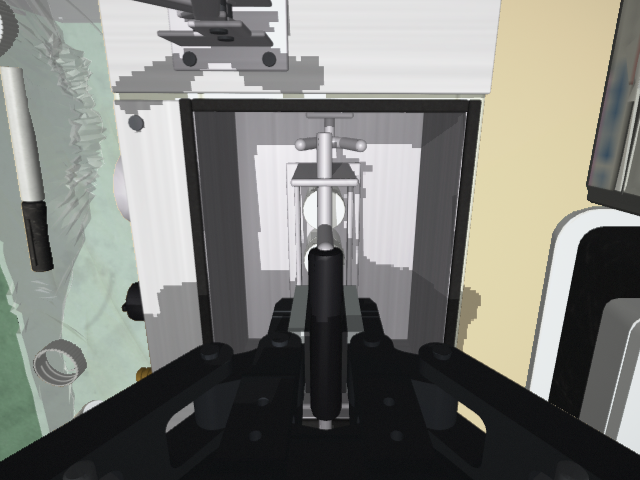

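Picture: left hook centred at column ~331, bar at 324, so the bar needs about 2.7 mm more +x. The bar tip at row 132 reaches past the hook at row 145. Lowering it in.

>>> jog_arm(
  motion="0 0.001 0.0055 0 0 0 0; 0 0.001 0.0055 0.02 0 0 0; 0 0.001 0.0055 0.035 0 0 0; 0 0.001 0.0055 0.045 0 0 0; 0 0.001 0.0055 0.05 0 0 0",
)

```text
time: 8.93
tool_pos: [0.5764, 0.0019, 0.0851]
tool_rot: [-0.001, 0.707, 0.707, -0.001]
contact_force: [-4.8, 0.4, 8.7]
gripper_width: 0.116
grasp_force: 60.1
```

```bash
python3 - <<'E'
from h import *
f=grab_frame("wrist");cv2.imwrite("pics/w5.png",f["color"][90:330,180:480,::-1])
K=f["intrinsics"];d=f["range_z"].astype(float);W=f["world_from_camera"];print(K[0])
for r in (128,132,134,138,145,155,200):
    row=d[r,300:350];near=row[row>0].min();c=300+np.where(abs(row-near)<.006)[0];z=near
    print(r,c[0],c[-1],*[(W@[(u-K[0,2])/K[0,0]*z,-(r-K[1,2])/K[1,1]*z,-z,1])[:3].round(4) for u in(c[0],c[-1])])
go(.574,.003,.0835,0)
E
```

```text
[396.01775534   0.         325.40511747]
128 315 326 [0.5717 0.0692 0.0568] [0.5763 0.0692 0.0568]
132 319 328 [0.5737 0.0683 0.0744] [0.5771 0.0683 0.0744]
134 316 331 [0.5726 0.0677 0.0769] [0.5782 0.0677 0.0769]
138 316 331 [0.5726 0.0663 0.077 ] [0.5782 0.0663 0.077 ]
145 300 345 [0.5668 0.064  0.0794] [0.5833 0.0639 0.0794]
155 343 349 [0.5822 0.0613 0.0888] [0.5843 0.0613 0.0888]
200 316 331 [0.5724 0.0429 0.077 ] [0.5782 0.0429 0.077 ]
8.97 [0.5764 0.0019 0.0853] grip 0.113 F [-3.9  0.3  2.8]
row 0.0022 -0.0049 0.0036 -0.0011 0.0 -0.0003
```

View pics/w5.png

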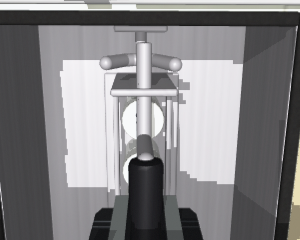

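Seated: bar axis at z ≈ 0.074, between the hook tips, with an upward reaction. Release and withdraw.

>>> jog_arm(
  motion="0 0 -0.002 0 0 0 0; 20 0 -0.002 0 0 0 0; 45 0 -0.002 0 0 0 0; 45 0 -0.002 0 0 0 0; 45 0 -0.002 0 0 0 0",
)

```text
time: 9.6
tool_pos: [0.5759, 0.0019, 0.0848]
tool_rot: [0.0, 0.707, 0.707, 0.0]
contact_force: [0.5, 0.5, -0.5]
gripper_width: 0.452
grasp_force: 0.0
```

>>> jog_arm(
  motion="45 0 -0.002 -0.03 0 0 0; 45 0 -0.002 -0.08 0 0 0; 45 0 -0.002 -0.18 0 0 0; 45 0 -0.002 -0.3 0 0 0; 45 0 -0.002 -0.4 0 0 0",
)

```text
time: 10.22
tool_pos: [0.575, 0.0019, 0.2889]
tool_rot: [0.001, 0.707, 0.707, 0.001]
contact_force: [1.1, -0.1, -0.0]
gripper_width: 0.448
grasp_force: 0.0
```

```bash
python3 - <<'E'
from h import *
places("wrist","bar_end_a","hook_left","carrier")
places("top","bar_end_a","carrier","lid","lid_grip")
f=grab_frame("top");K=f["intrinsics"];d=f["range_z"].astype(float);W=f["world_from_camera"]
v,u=np.mgrid[:480,:640]
P=(np.stack([(u-K[0,2])/K[0,0]*d,-(v-K[1,2])/K[1,1]*d,-d,np.ones_like(d)],-1)@W.T)[...,:3]
# lid handle: dark & z ~.08 near lid
m=(f["color"].max(2)<70)&(abs(P[...,2]-.08)<.015)&(abs(P[...,0]-.522)<.08)&(abs(P[...,1]+.43)<.06)
q=P[m];c=q.mean(0);vv=np.linalg.svd(q[:,:2]-c[:2],full_matrices=0)[2][0];print("handle",m.sum(),c,np.degrees(np.arctan2(vv[1],vv[0])),np.ptp(q@np.r_[vv,0]))
go(.522,-.35,.3,-102)
E
```

```text
bar_end_a [(0.75, [0.5731, -0.0617, 0.0711]), (0.56, [0.5748, 0.0634, 0.0685])]
hook_left [(0.96, [0.5745, 0.0654, 0.0792])]
carrier [(0.78, [0.5755, -0.0007, 0.0226])]
bar_end_a [(0.72, [0.5771, -0.066, 0.0715]), (0.59, [0.5759, 0.057, 0.0737])]
carrier [(0.75, [0.5761, -0.0006, 0.026]), (0.38, [0.3864, -0.0942, -0.0011])]
lid [(0.63, [0.5775, -0.0603, 0.0732]), (0.56, [0.5264, -0.434, -0.0029])]
lid_grip [(0.75, [0.5195, -0.4316, 0.0766])]
handle 283 [ 0.52112418 -0.42969868  0.08061027] 167.93198775502907 0.10223998192953854
10.72 [0.5741 0.002  0.283 ] grip 0.449 F [-0.3 -0.6 -0.4]
row -0.7041 -0.1039 -0.034 -0.0017 0.0016 1.1865
```

>>> jog_arm(
  motion="60 -0.12 -0.02 0 0 0 0.12; 60 -0.24 -0.05 0 0 0 0.24; 60 -0.36 -0.08 0 0 0 0.36; 60 -0.48 -0.1 0 0 0 0.48; 60 -0.6 -0.104 0 0 0 0.6",
)

```text
time: 11.35
tool_pos: [0.5217, -0.2997, 0.2841]
tool_rot: [-0.001, 0.945, 0.326, -0.0]
contact_force: [0.3, 0.9, 0.2]
gripper_width: 0.604
grasp_force: 0.0
```

```bash
python3 h.py .521 -.4305 .2 -102
```

```text
11.35 [ 0.5217 -0.2997  0.2841] grip 0.604 F [0.3 0.9 0.2]
row -0.1622 0.2054 0.1679 -0.0007 0.0004 0.5823
```

>>> jog_arm(
  motion="50 -0.04 0.05 0.03 0 0 0.12; 50 -0.08 0.1 0.07 0 0 0.24; 50 -0.12 0.15 0.1 0 0 0.36; 50 -0.162 0.205 0.13 0 0 0.48; 50 -0.162 0.205 0.168 0 0 0.582",
)

```text
time: 11.98
tool_pos: [0.5222, -0.4308, 0.1992]
tool_rot: [-0.0, 0.994, -0.105, -0.0]
contact_force: [0.1, 1.1, -0.2]
gripper_width: 0.499
grasp_force: 0.0
```

```bash
python3 - <<'E'
from h import *
f=grab_frame("wrist");K=f["intrinsics"];d=f["range_z"].astype(float);W=f["world_from_camera"]
cv2.imwrite("pics/w6.png",f["color"][:,:,::-1])
v,u=np.mgrid[:480,:640]
P=(np.stack([(u-K[0,2])/K[0,0]*d,-(v-K[1,2])/K[1,1]*d,-d,np.ones_like(d)],-1)@W.T)[...,:3]
m=(f["color"].max(2)<70)&(abs(P[...,2]-.08)<.008)&(abs(P[...,0]-.522)<.08)&(abs(P[...,1]+.43)<.06)
q=P[m];c=q.mean(0);vv=np.linalg.svd(q[:,:2]-c[:2],full_matrices=0)[2][0];t=(q-c)@np.r_[vv,0];print("handle",m.sum(),c,np.degrees(np.arctan2(vv[1],vv[0])),t.min(),t.max())
places("wrist","lid_grip","lid")
go(.521,-.4305,.057,-102)
E
```

```text
handle 2439 [ 0.52613581 -0.43200438  0.08041767] 167.65217877100943 -0.0476830276332607 0.055595899022078
lid_grip [(0.69, [0.5187, -0.4313, 0.071])]
lid [(0.68, [0.5236, -0.4347, -0.0014])]
12.18 [ 0.5226 -0.4282  0.1999] grip 0.501 F [ 0.2  0.3 -0.2]
row -0.0017 0.0055 0.2858 -0.0008 0.0011 0.0063
```

View pics/w6.png

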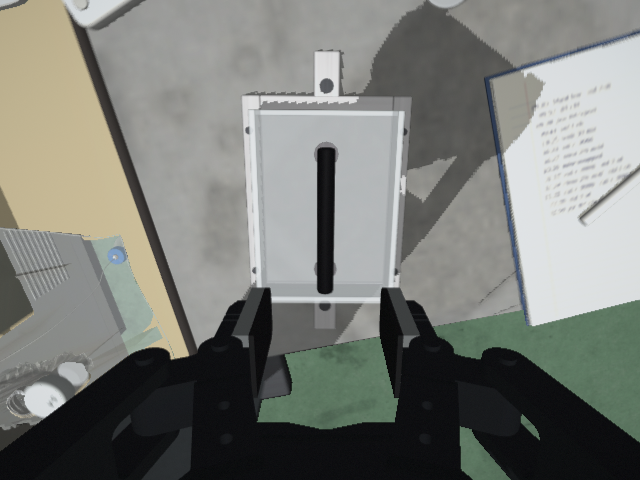

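Picture: lid handle vertical at column 325, rows 148–292, square to the fingers. Going down on it.

>>> jog_arm(
  motion="45 0 0.006 0.06 0 0 0.007; 45 0 0.006 0.14 0 0 0.007; 45 0 0.006 0.22 0 0 0.007; 45 0 0.006 0.265 0 0 0.007; 45 0 0.006 0.284 0 0 0.007",
)

```text
time: 12.8
tool_pos: [0.5223, -0.4312, 0.0582]
tool_rot: [-0.0, 0.994, -0.106, -0.0]
contact_force: [-0.3, -0.2, 0.6]
gripper_width: 0.447
grasp_force: 0.0
```

>>> jog_arm(
  motion="45 0 0 0 0 0 0; 0 0 0 0 0 0 0; 0 0 0 0 0 0 0; 0 0 0 0 0 0 0; 0 0 0 0 0 0 0",
)

```text
time: 13.42
tool_pos: [0.5233, -0.4323, 0.0611]
tool_rot: [0.001, 0.994, -0.106, 0.001]
contact_force: [0.1, 2.5, 6.4]
gripper_width: 0.113
grasp_force: 58.6
```

```bash
python3 h.py .52 -.40 .27 -50
```

```text
13.43 [ 0.5233 -0.4323  0.0611] grip 0.113 F [0.1 2.5 6.4]
row -0.019 -0.0612 -0.4179 0.0016 -0.0014 -0.6075
```

>>> jog_arm(
  motion="0 0 0 -0.05 0 0 0; 0 0 0 -0.15 0 0 0; 0 0 0 -0.26 0 0 -0.08; 0 0 0 -0.37 0 0 -0.2; 0 0 0 -0.48 0 0 -0.32",
)

```text
time: 14.05
tool_pos: [0.5215, -0.4311, 0.2986]
tool_rot: [-0.001, 0.991, 0.136, -0.001]
contact_force: [-0.1, -0.8, -4.0]
gripper_width: 0.115
grasp_force: 58.8
```

```bash
python3 h.py .574 -.22 .31 0
```

```text
14.05 [ 0.5215 -0.4311  0.2986] grip 0.115 F [-0.1 -0.8 -4. ]
row 0.2148 -0.3784 -0.0224 -0.002 -0.0 -0.8655
```

>>> jog_arm(
  motion="0 0.03 -0.06 -0.02 0 0 -0.12; 0 0.06 -0.12 -0.022 0 0 -0.24; 0 0.11 -0.2 -0.022 0 0 -0.36; 0 0.16 -0.29 -0.022 0 0 -0.48; 0 0.215 -0.378 -0.022 0 0 -0.6",
)

```text
time: 14.68
tool_pos: [0.5755, -0.2193, 0.3079]
tool_rot: [-0.001, 0.833, 0.553, -0.001]
contact_force: [0.5, -0.1, -4.1]
gripper_width: 0.117
grasp_force: 58.9
```

>>> jog_arm(
  motion="0 0 0 0 0 0 -0.1; 0 0 0 0 0 0 -0.2; 0 0 0 0 0 0 -0.265; 0 0 0 0 0 0 -0.265; 0 0 0 0 0 0 -0.265",
)

```text
time: 15.3
tool_pos: [0.5757, -0.2209, 0.3088]
tool_rot: [-0.001, 0.71, 0.704, -0.0]
contact_force: [0.5, 0.3, -4.8]
gripper_width: 0.116
grasp_force: 58.9
```

```bash
python3 - <<'E'
from h import *
f=grab_frame("wrist");cv2.imwrite("pics/w7.png",f["color"][:,:,::-1]);np.savez("/tmp/w7.npz",**f)
places("top","bar_end_a","carrier")
go(.574,0,.31,0)
E
```

```text
bar_end_a [(0.59, [0.577, 0.0605, 0.0733])]
carrier [(0.86, [0.5784, -0.0038, 0.0264]), (0.59, [0.5792, -0.061, 0.0731])]
15.5 [ 0.576  -0.221   0.3097] grip 0.116 F [-0.3 -0.1 -4. ]
row 0.442 -0.0072 -0.0006 -0.0001 -0.0 -0.0048
```

View pics/w7.png

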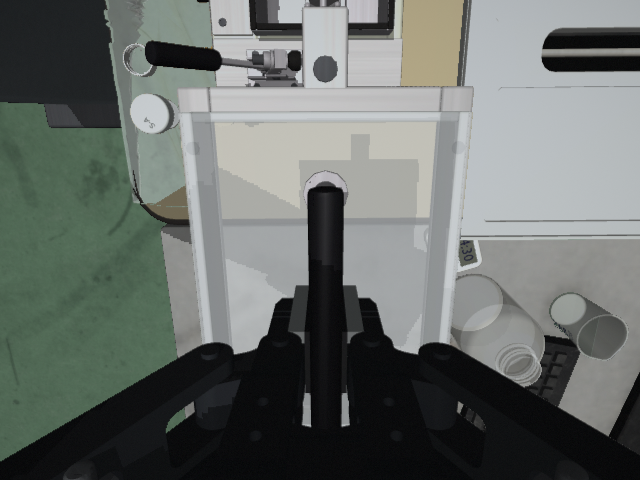

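Picture: lid held square; frame front edge at row ~88, columns 180–472, ear at (325,45). Measuring the lid's offset in the hand.

```bash
python3 - <<'E'
from h import *
f=dict(np.load("/tmp/w7.npz"));K=f["intrinsics"];d=f["range_z"].astype(float);W=f["world_from_camera"]
v,u=np.mgrid[:480,:640]
P=(np.stack([(u-K[0,2])/K[0,0]*d,-(v-K[1,2])/K[1,1]*d,-d,np.ones_like(d)],-1)@W.T)[...,:3]
near=(d>0)&(P[...,2]>.2)
for r in(90,95,100,105):
    c=np.where(near[r,150:500])[0]+150; print(r,c[0],P[r,c[0]].round(4),c[-1],P[r,c[-1]].round(4),'mid x',(P[r,c[0],0]+P[r,c[-1],0])/2)
for c in(200,230,280,370,400,450):
    r=np.where(near[:200,c])[0][0];print(c,r,P[r,c].round(4),P[r+4,c].round(4))
r=30;c=np.where(near[r,250:400])[0]+250;print("ear",P[r,c[0]].round(4),P[r,c[-1]].round(4));rr=np.where(near[:,325])[0];print(rr[0],P[rr[0],325].round(4))
c=np.where((f["color"][230].max(1)<70)&(d[230]<.2)&(d[230]>0))[0];print("handle",P[230,c[0]].round(4),P[230,c[-1]].round(4))
E
```

```text
90 177 [ 0.5094 -0.1372  0.2626] 473 [ 0.6418 -0.1384  0.2639] mid x 0.5755917521580416
95 177 [ 0.5092 -0.1394  0.2628] 473 [ 0.6423 -0.1405  0.2631] mid x 0.5757377650539988
100 178 [ 0.5099 -0.1415  0.2643] 472 [ 0.6422 -0.1426  0.2628] mid x 0.5760327123980378
105 178 [ 0.5094 -0.1437  0.2635] 472 [ 0.6427 -0.1447  0.262 ] mid x 0.5760208424857993
200 87 [ 0.5205 -0.1362  0.265 ] [ 0.5198 -0.1378  0.263 ]
230 87 [ 0.5333 -0.1362  0.2628] [ 0.5336 -0.138   0.2646]
280 86 [ 0.5556 -0.1359  0.2617] [ 0.5558 -0.1377  0.2639]
370 86 [ 0.5961 -0.1362  0.262 ] [ 0.5959 -0.138   0.2641]
400 86 [ 0.6095 -0.1363  0.2622] [ 0.6094 -0.1381  0.2631]
450 86 [ 0.6319 -0.1365  0.2623] [ 0.6317 -0.1383  0.2635]
ear [ 0.566  -0.113   0.2608] [ 0.5855 -0.1135  0.2625]
6 [ 0.5761 -0.1042  0.2627]
handle [ 0.5699 -0.1848  0.3253] [ 0.5813 -0.1852  0.3241]
```

```bash
python3 - <<'E'
from h import *
f=dict(np.load("/tmp/w7.npz"));K=f["intrinsics"];d=f["range_z"].astype(float);W=f["world_from_camera"]
v,u=np.mgrid[:480,:640]
P=(np.stack([(u-K[0,2])/K[0,0]*d,-(v-K[1,2])/K[1,1]*d,-d,np.ones_like(d)],-1)@W.T)[...,:3]
m=(f["color"].max(2)<70)&(abs(P[...,2]-.086)<.006)&(abs(P[...,0]-.574)<.07)&(P[...,1]>-.1)
for r in range(2,28,5):
    c=np.where(m[r])[0];print(r,P[r,c[0]].round(4),P[r,c[-1]].round(4),(P[r,c[0],0]+P[r,c[-1],0])/2)
for c in(260,290,360,385):
    r=np.where(m[:,c])[0][-1];print(c,P[r,c].round(4))
go(.574,.002,.31,0)
E
```

```text
2 [ 0.5137 -0.06    0.0857] [ 0.6318 -0.0611  0.0859] 0.5727693497645325
7 [ 0.5143 -0.0636  0.0853] [ 0.6321 -0.0645  0.0847] 0.573200262926589
12 [ 0.5142 -0.0675  0.0864] [ 0.632  -0.0685  0.0863] 0.5731287249555744
17 [ 0.5139 -0.0712  0.0861] [ 0.6323 -0.072   0.0854] 0.5731280106174861
22 [ 0.5138 -0.0749  0.0864] [ 0.6325 -0.0758  0.0855] 0.5731064918277202
27 [ 0.5142 -0.0785  0.0855] [ 0.632  -0.0793  0.0843] 0.5730833189724863
260 [ 0.5217 -0.0802  0.0862]
290 [ 0.5463 -0.0802  0.081 ]
360 [ 0.6055 -0.0807  0.0808]
385 [ 0.6266 -0.081   0.0817]
15.5 [ 0.576  -0.221   0.3097] grip 0.116 F [-0.3 -0.1 -4. ]
row 0.446 -0.0072 -0.0006 -0.0001 -0.0 -0.0048
```

>>> jog_arm(
  motion="0 -0.11 -0.003 0 0 0 -0.005; 0 -0.11 -0.003 0.1 0 0 -0.005; 0 -0.11 -0.003 0.2 0 0 -0.005; 0 -0.11 -0.003 0.28 0 0 -0.005; 0 -0.11 -0.003 0.28 0 0 -0.005",
)

```text
time: 16.12
tool_pos: [0.5715, -0.2743, 0.1647]
tool_rot: [-0.005, 0.707, 0.707, -0.001]
contact_force: [0.7, -0.0, -5.1]
gripper_width: 0.111
grasp_force: 59.0
```

```bash
python3 - <<'E'
from h import *
f=grab_frame("wrist");K=f["intrinsics"];d=f["range_z"].astype(float);W=f["world_from_camera"]
v,u=np.mgrid[:480,:640]
P=(np.stack([(u-K[0,2])/K[0,0]*d,-(v-K[1,2])/K[1,1]*d,-d,np.ones_like(d)],-1)@W.T)[...,:3]
m=(f["color"].max(2)<70)&(abs(P[...,2]-.086)<.008)&(abs(P[...,0]-.574)<.07)&(P[...,1]>-.1)&(P[...,1]<.1)
for r in range(0,120,6):
    c=np.where(m[r])[0]
    if len(c)>5: print(r,P[r,c[0]].round(4),P[r,c[-1]].round(4),(P[r,c[0],0]+P[r,c[-1],0])/2)
for c in(250,280,365,385):
    r=np.where(m[:,c])[0]
    if len(r):print(c,P[r[-1],c].round(4))
near=(d>0)&(d<.2)
for r in(92,100):
    c=np.where(near[r,150:500])[0]+150; print('lid',P[r,c[0]].round(4),P[r,c[-1]].round(4),(P[r,c[0],0]+P[r,c[-1],0])/2)
print(W[:3,3],W[:3,2])
go(.575,.002,.31,0)
E
```

```text
lid [ 0.5048 -0.1919  0.1202] [ 0.6376 -0.1918  0.1184] 0.5711600743210541
lid [ 0.5044 -0.1952  0.1191] [ 0.6376 -0.1952  0.1181] 0.5710112654771925
[ 0.57233664 -0.2016932   0.30757065] [0.00784782 0.28489904 0.9585254 ]
16.18 [ 0.5734 -0.2755  0.1684] grip 0.116 F [ 0.3  0.4 -4.2]
row 0.5554 0.0028 -0.2821 -0.002 -0.0012 0.0005
```

```bash
python3 - <<'E'
from h import *
f=grab_frame("wrist");np.savez("/tmp/w8.npz",**f);K=f["intrinsics"];d=f["range_z"].astype(float);W=f["world_from_camera"]
v,u=np.mgrid[:480,:640]
P=(np.stack([(u-K[0,2])/K[0,0]*d,-(v-K[1,2])/K[1,1]*d,-d,np.ones_like(d)],-1)@W.T)[...,:3]
print(W[:3,2])
for r in(3,40): print(r,[(c,f["color"][r,c].max(),*P[r,c].round(3)) for c in range(150,500,18)])
go(.575,.002,.31,0)
E
```

```text
[0.00261054 0.28823243 0.95755692]
3 [(150, np.uint8(149), np.float64(0.451), np.float64(-0.129), np.float64(0.003)), (168, np.uint8(66), np.float64(0.479), np.float64(-0.14), np.float64(0.047)), (186, np.uint8(66), np.float64(0.491), np.float64(-0.14), np.float64(0.05)), (204, np.uint8(67), np.float64(0.501), np.float64(-0.14), np.float64(0.049)), (222, np.uint8(67), np.float64(0.511), np.float64(-0.14), np.float64(0.048)), (240, np.uint8(68), np.float64(0.522), np.float64(-0.14), np.float64(0.048)), (258, np.uint8(68), np.float64(0.533), np.float64(-0.14), np.float64(0.05)), (276, np.uint8(71), np.float64(0.544), np.float64(-0.14), np.float64(0.05)), (294, np.uint8(69), np.float64(0.554), np.float64(-0.14), np.float64(0.05)), (312, np.uint8(69), np.float64(0.565), np.float64(-0.141), np.float64(0.051)), (330, np.uint8(70), np.float64(0.575), np.float64(-0.14), np.float64(0.049)), (348, np.uint8(68), np.float64(0.586), np.float64(-0.141), np.float64(0.051)), (366, np.uint8(70), np.float64(0.596), np.float64(-0.141), np.float64(0.052)), (384, np.uint8(68), np.float64(0.607), np.float
[... 1512 characters left out ...]
.float64(-0.152), np.float64(-0.0)), (384, np.uint8(108), np.float64(0.614), np.float64(-0.152), np.float64(-0.0)), (402, np.uint8(108), np.float64(0.627), np.float64(-0.152), np.float64(-0.0)), (420, np.uint8(108), np.float64(0.64), np.float64(-0.152), np.float64(-0.0)), (438, np.uint8(112), np.float64(0.653), np.float64(-0.152), np.float64(-0.001)), (456, np.uint8(177), np.float64(0.666), np.float64(-0.152), np.float64(-0.0)), (474, np.uint8(177), np.float64(0.678), np.float64(-0.152), np.float64(0.002)), (492, np.uint8(175), np.float64(0.692), np.float64(-0.152), np.float64(-0.0))]
16.23 [ 0.5749 -0.2763  0.1712] grip 0.117 F [ 1.2 -0.6 -3.4]
row 0.5564 0.0011 -0.2781 0.0008 0.0005 0.0006
```

>>> jog_arm(
  motion="0 0 0 -0.1 0 0 0; 0 0 0 -0.2 0 0 0; 0 0 0 -0.278 0 0 0; 0 0.1 0 -0.278 0 0 0; 0 0.22 0 -0.278 0 0 0",
)

```text
time: 16.85
tool_pos: [0.5754, -0.1661, 0.3144]
tool_rot: [0.004, 0.708, 0.707, 0.002]
contact_force: [0.5, 0.7, -4.9]
gripper_width: 0.112
grasp_force: 59.1
```

>>> jog_arm(
  motion="0 0.1 0 0 0 0 0; 0 0.2 0 0 0 0 0; 0 0.3 0 0 0 0 0; 0 0.336 0 0 0 0 0; 0 0.336 0 0 0 0 0",
)

```text
time: 17.48
tool_pos: [0.5747, 0.0027, 0.3119]
tool_rot: [0.002, 0.706, 0.708, 0.001]
contact_force: [0.3, -0.6, -5.3]
gripper_width: 0.113
grasp_force: 59.2
```

>>> jog_arm(
  motion="0 0 0 0 0 0 0; 0 0 0 0 0 0 0; 0 0 0 0 0 0 0; 0 0 0 0 0 0 0; 0 0 0 0 0 0 0",
)

```text
time: 18.1
tool_pos: [0.574, 0.0018, 0.3087]
tool_rot: [-0.0, 0.707, 0.707, -0.0]
contact_force: [0.1, -0.4, -5.4]
gripper_width: 0.116
grasp_force: 59.2
```

```bash
python3 h.py .5745 .002 .17 0
```

```text
18.1 [0.574  0.0018 0.3087] grip 0.116 F [ 0.1 -0.4 -5.4]
row 0.0003 0.0011 0.2774 -0.0001 -0.0 0.0004
```

>>> jog_arm(
  motion="0 0 0.001 0.09 0 0 0; 0 0 0.001 0.17 0 0 0; 0 0 0.001 0.24 0 0 0; 0 0 0.001 0.277 0 0 0; 0 0 0.001 0.277 0 0 0",
)

```text
time: 18.73
tool_pos: [0.5736, 0.0022, 0.1689]
tool_rot: [-0.001, 0.707, 0.707, -0.001]
contact_force: [0.2, 1.0, -4.1]
gripper_width: 0.113
grasp_force: 59.1
```

>>> jog_arm(
  motion="0 0 0 0 0 0 0; 0 0 0 0 0 0 0; 0 0 0 0 0 0 0; 0 0 0 0 0 0 0; 0 0 0 0 0 0 0",
)

```text
time: 19.35
tool_pos: [0.5745, 0.0021, 0.1705]
tool_rot: [0.0, 0.707, 0.707, 0.0]
contact_force: [0.2, -0.6, -5.1]
gripper_width: 0.116
grasp_force: 59.1
```

```bash
python3 - <<'E'
from h import *
f=grab_frame("wrist");cv2.imwrite("pics/w9.png",f["color"][:,:,::-1]);np.savez("/tmp/w9.npz",**f)
go(.5745,.002,.136,0)
E
```

```text
19.4 [0.5745 0.0021 0.1704] grip 0.115 F [ 0.5  0.6 -4.8]
row -0.0001 0.0001 0.0688 0.0 -0.0 0.0007
```

View pics/w9.png

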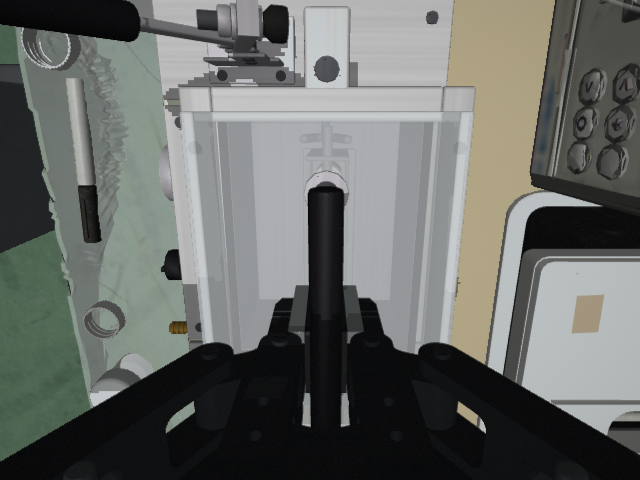

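Picture: through the dome the hook (303–348) and well walls are centred at column ~326, in line with the handle at 325, and the ear is clear of the clamp at (250,35). Lowering onto the rim.

>>> jog_arm(
  motion="0 0 0 0.015 0 0 0; 0 0 0 0.03 0 0 0; 0 0 0 0.042 0 0 0; 0 0 0 0.053 0 0 0; 0 0 0 0.062 0 0 0",
)

```text
time: 20.02
tool_pos: [0.5744, 0.0021, 0.1388]
tool_rot: [-0.0, 0.707, 0.707, -0.0]
contact_force: [0.4, -0.1, -4.7]
gripper_width: 0.116
grasp_force: 59.2
```

>>> jog_arm(
  motion="0 0 0 0.002 0 0 0; 0 0 0 0.004 0 0 0; 0 0 0 0.006 0 0 0; 0 0 0 0.006 0 0 0; 0 0 0 0.006 0 0 0",
)

```text
time: 20.65
tool_pos: [0.575, 0.002, 0.1371]
tool_rot: [0.001, 0.707, 0.707, 0.0]
contact_force: [0.7, -0.4, -1.7]
gripper_width: 0.117
grasp_force: 59.6
```

```bash
python3 h.py .5745 .002 .136 0
```

```text
20.65 [0.575  0.002  0.1371] grip 0.117 F [ 0.7 -0.4 -1.7]
row -0.0 -0.0011 0.0023 0.001 0.0001 0.0007
```

>>> jog_arm(
  motion="0 0 0 0.002 0 0 0; 0 0 0 0.002 0 0 0; 20 0 0 0.002 0 0 0; 40 0 0 0.002 0 0 0; 40 0 0 0.002 0 0 0",
)

```text
time: 21.28
tool_pos: [0.5745, 0.002, 0.1352]
tool_rot: [-0.0, 0.707, 0.707, -0.0]
contact_force: [-0.8, -0.0, 0.1]
gripper_width: 0.399
grasp_force: 0.0
```

>>> jog_arm(
  motion="40 0 0 0 0 0 0; 40 0 0 -0.04 0 0 0; 40 0 0 -0.1 0 0 0; 40 0 0 -0.2 0 0 0; 40 0 0 -0.28 0 0 0",
)

```text
time: 21.9
tool_pos: [0.575, 0.002, 0.2793]
tool_rot: [0.001, 0.707, 0.707, 0.001]
contact_force: [0.5, -0.1, 0.5]
gripper_width: 0.399
grasp_force: 0.0
```

```bash
python3 - <<'E'
from h import *
f=grab_frame("wrist");K=f["intrinsics"];d=f["range_z"].astype(float);W=f["world_from_camera"]
v,u=np.mgrid[:480,:640]
P=(np.stack([(u-K[0,2])/K[0,0]*d,-(v-K[1,2])/K[1,1]*d,-d,np.ones_like(d)],-1)@W.T)[...,:3]
m=(f["color"].min(2)>120)&(abs(P[...,0]-.574)<.09)&(abs(P[...,1])<.125)&(P[...,2]>.088)&(P[...,2]<.105)
q=P[m];A=np.c_[q[:,:2]-[.574,0],np.ones(len(q))];s=np.linalg.lstsq(A,q[:,2],rcond=None)[0];print(m.sum(),"plane",s,q.min(0),q.max(0))
places("wrist","lid","lid_grip","bar_end_a","left_grip","right_grip")
places("top","lid","lid_grip","left_grip","right_grip")
go(.4805,.11,.28,0)
E
```

```text
5392 plane [0.00067222 0.00015292 0.09173961] [ 0.50763169 -0.11801412  0.08855492] [0.64186302 0.11850293 0.09584843]
lid [(0.56, [0.5738, -0.0016, 0.0769])]
lid_grip [(0.62, [0.5752, 0.0003, 0.1469])]
bar_end_a []
left_grip [(0.66, [0.5782, -0.0009, 0.0769]), (0.59, [0.4805, 0.1127, 0.1594])]
right_grip [(0.65, [0.4806, -0.1147, 0.1598])]
lid [(0.82, [0.5774, 0.0003, 0.0724])]
lid_grip [(0.65, [0.5734, -0.0018, 0.1518])]
left_grip []
right_grip [(0.67, [0.4821, -0.1116, 0.1575])]
22.5 [0.5741 0.0021 0.2743] grip 0.399 F [ 0.6  0.2 -0.1]
row 0.216 -0.187 -0.011 -0.0011 -0.0001 0.0007
```

Lid is seated (frame top level to 0.001 rad, z 0.092, centred). Now the left clamp, with shut fingers.

>>> jog_arm(
  motion="0 0.06 -0.05 0 0 0 0; 0 0.12 -0.11 0 0 0 0; 0 0.18 -0.17 0 0 0 0; 0 0.216 -0.204 0.02 0 0 0; 0 0.216 -0.204 0.1 0 0 0",
)

```text
time: 23.12
tool_pos: [0.4733, 0.1113, 0.2278]
tool_rot: [0.002, 0.706, 0.708, 0.003]
contact_force: [0.6, -0.8, 0.5]
gripper_width: -0.002
grasp_force: 0.0
```

>>> jog_arm(
  motion="0 0 0 0.02 0 0 0; 0 0 0 0.04 0 0 0; 0 0 0 0.04 0 0 0; 0 0 0 0.04 0 0 0; 0 0 0 0.04 0 0 0",
)

```text
time: 23.75
tool_pos: [0.473, 0.1099, 0.2064]
tool_rot: [0.001, 0.707, 0.707, 0.001]
contact_force: [0.0, -0.1, 0.6]
gripper_width: 0.003
grasp_force: 0.0
```

```bash
python3 h.py .472 .11 .2 0
```

```text
23.75 [0.473  0.1099 0.2064] grip 0.003 F [ 0.  -0.1  0.6]
row 0.0002 -0.002 0.0128 0.0011 -0.0001 0.0005
```

>>> jog_arm(
  motion="0 0 0 0.025 0 0 0; 0 0 -0.004 0.045 0 0 0; 0 0 -0.01 0.06 0 0 0; 0 0 -0.018 0.075 0 0 0; 0 0 -0.026 0.09 0 0 0",
)

```text
time: 24.38
tool_pos: [0.4558, 0.1105, 0.1667]
tool_rot: [-0.004, 0.706, 0.708, -0.004]
contact_force: [-36.9, -1.0, 47.9]
gripper_width: 0.002
grasp_force: 30.0
```

```bash
python3 - <<'E'
from h import *
places("top","left_grip","left_pad")
go(.447,.11,.115,0)
E
```

```text
left_grip [(0.5, [0.4727, 0.1118, 0.147])]
left_pad [(0.43, [0.558, 0.1062, 0.133])]
24.52 [0.4552 0.1105 0.1662] grip 0.002 F [-32.7  -1.9  42.7]
row -0.0009 -0.0149 0.1026 -0.0089 0.0001 0.0015
```

The force runs along the handle's axis, so I'm pushing on its end. Back off and come from behind the handle instead.

>>> jog_arm(
  motion="0 0 0 -0.05 0 0 0; 0 0 0 -0.1 0 0 0; 0 0 0.05 -0.1 0 0 0; 0 0 0.09 -0.1 0 0 0; 0 0 0.09 -0.06 0 0 0",
)

```text
time: 25.15
tool_pos: [0.5057, 0.11, 0.1906]
tool_rot: [0.001, 0.707, 0.707, 0.001]
contact_force: [0.5, -0.3, 0.3]
gripper_width: 0.004
grasp_force: 0.0
```

```bash
python3 - <<'E'
from h import *
places("top","left_grip","lid")
go(.504,.11,.168,0)
E
```

```text
left_grip [(0.53, [0.4749, 0.1103, 0.1535])]
lid [(0.69, [0.5776, -0.0039, 0.0726])]
25.3 [0.502  0.1099 0.187 ] grip -0.004 F [ 1.   0.2 -0.1]
row 0.0002 0.0042 0.038 -0.004 0.0002 0.0007
```

>>> jog_arm(
  motion="0 0 0 0.02 0 0 0; 0 0 0 0.042 0 0 0; 0 0 -0.015 0.046 0 0 0; 0 0 -0.03 0.054 0 0 0; 0 0 -0.042 0.064 0 0 0",
)

```text
time: 25.92
tool_pos: [0.4832, 0.11, 0.1586]
tool_rot: [0.0, 0.707, 0.707, 0.001]
contact_force: [1.7, 0.5, 2.0]
gripper_width: 0.002
grasp_force: 1.1
```

```bash
python3 - <<'E'
from h import *
places("top","left_grip","left_pad")
go(.4755,.11,.1485,0)
E
```

```text
left_grip [(0.65, [0.4721, 0.1107, 0.1518])]
left_pad [(0.58, [0.5643, 0.1082, 0.1293])]
26.07 [0.4834 0.11   0.1588] grip 0.001 F [ 0.3 -0.4  0.8]
row -0.0001 -0.0158 0.0205 0.0007 -0.0001 0.0007
```

>>> jog_arm(
  motion="0 0 -0.01 0.01 0 0 0; 0 0 -0.017 0.022 0 0 0; 0 0 -0.024 0.034 0 0 0; 0 0 -0.03 0.046 0 0 0; 0 0 -0.035 0.058 0 0 0",
)

```text
time: 26.7
tool_pos: [0.4696, 0.1103, 0.1358]
tool_rot: [0.003, 0.707, 0.707, 0.003]
contact_force: [-7.2, -0.9, 28.6]
gripper_width: -0.003
grasp_force: 11.3
```

```bash
python3 - <<'E'
from h import *
places("top","left_grip","left_pad")
go(.461,.11,.115,0)
E
```

```text
left_grip [(0.51, [0.458, 0.11, 0.1334])]
left_pad []
26.85 [0.4694 0.1103 0.1356] grip -0.002 F [ 0.8  0.2 18.2]
row -0.0007 -0.0171 0.0411 0.0057 -0.0005 0.0008
```

>>> jog_arm(
  motion="0 0 -0.012 0.006 0 0 0; 0 0 -0.018 0.016 0 0 0; 0 0 -0.022 0.026 0 0 0; 0 0 -0.025 0.036 0 0 0; 0 0 -0.025 0.042 0 0 0",
)

```text
time: 27.48
tool_pos: [0.4531, 0.11, 0.1083]
tool_rot: [-0.0, 0.707, 0.707, -0.0]
contact_force: [-1.4, 0.3, 9.9]
gripper_width: 0.002
grasp_force: 5.0
```

```bash
python3 - <<'E'
from h import *
places("top","left_grip","left_pad")
go(.457,.11,.112,0)
E
```

```text
left_grip [(0.67, [0.447, 0.1135, 0.1023])]
left_pad [(0.54, [0.4487, 0.1112, 0.0986]), (0.34, [0.5761, 0.0014, 0.0755])]
27.62 [0.4531 0.11   0.1085] grip 0.002 F [-0.5 -0.6  7.4]
row 0.0001 0.0078 -0.0069 -0.0008 0.0 0.0007
```

>>> jog_arm(
  motion="0 0 0 0.003 0 0 0; 0 0 0 0.006 0 0 0; 0 0 0 0.006 0 0 0; 0 0 0 0.006 0 0 0; 0 0 0 0.006 0 0 0",
)

```text
time: 28.25
tool_pos: [0.4529, 0.11, 0.1063]
tool_rot: [-0.001, 0.707, 0.708, -0.001]
contact_force: [-3.4, -0.7, 12.4]
gripper_width: -0.001
grasp_force: 6.2
```

```bash
python3 h.py .457 .11 .2 0
```

```text
28.25 [0.4529 0.11   0.1063] grip -0.001 F [-3.4 -0.7 12.4]
row -0.0001 0.0078 -0.1874 -0.0013 0.0001 0.0008
```

>>> jog_arm(
  motion="0 0 0 0.004 0 0 0; 0 0 0 0.008 0 0 0; 0 0 0 0.008 0 0 0; 0 0 0 0.008 0 0 0; 0 0 0 0.008 0 0 0",
)

```text
time: 28.88
tool_pos: [0.4527, 0.1101, 0.1032]
tool_rot: [-0.001, 0.707, 0.708, -0.001]
contact_force: [-6.6, -0.3, 18.7]
gripper_width: 0.001
grasp_force: 9.5
```

```bash
python3 - <<'E'
from h import *
go(.457,.11,.2,0)
f=grab_frame("wrist");K=f["intrinsics"];d=f["range_z"].astype(float);W=f["world_from_camera"];np.savez("/tmp/w10.npz",**f)
for r in cut_out("wrist","left_grip")[:2]: 
    p=r["pixels"]&(d>0);v,u=np.where(p);D=d[p]
    P=(np.c_[(u-K[0,2])/K[0,0]*D,-(v-K[1,2])/K[1,1]*D,-D,np.ones_like(D)]@W.T)[:,:3];print(r["p"],p.sum(),np.percentile(P,[2,50,98],axis=0).round(3))
E
```

```text
28.88 [0.4527 0.1101 0.1032] grip 0.001 F [-6.6 -0.3 18.7]
row -0.0002 0.0079 -0.1936 -0.0021 0.0001 0.0009
```

>>> jog_arm(
  motion="0 0 0 -0.1 0 0 0; 0 0 0 -0.2 0 0 0; 0 0 0 -0.3 0 0 0; 0 -0.15 0 -0.34 0 0 0; 0 -0.25 0.03 -0.34 0 0 0",
)

```text
time: 29.6
tool_pos: [0.467, -0.0117, 0.2716]
tool_rot: [-0.0, 0.706, 0.708, 0.0]
contact_force: [0.8, 0.8, -0.7]
gripper_width: 0.003
grasp_force: 0.0
```

```bash
python3 - <<'E'
from h import *
go(.507,-.11,.2,0)
for cam in("top","wrist"):
  f=grab_frame(cam);K=f["intrinsics"];d=f["range_z"].astype(float);W=f["world_from_camera"]
  for n in("left_grip","left_pad"):
    print(cam,n,[(round(r["p"],2),np.round(r["at"],4).tolist()) for r in place_of(cam,n)[:2]])
  v,u=np.mgrid[:480,:640]
  P=(np.stack([(u-K[0,2])/K[0,0]*d,-(v-K[1,2])/K[1,1]*d,-d,np.ones_like(d)],-1)@W.T)[...,:3]
  m=(abs(P[...,1]-.11)<.006)&(P[...,0]>.39)&(P[...,0]<.6)&(P[...,2]>.06)&(P[...,2]<.2)
  q=P[m];b=np.digitize(q[:,0],np.arange(.39,.6,.01))
  print(cam,[(round(.385+.01*i,3),round(np.percentile(q[b==i,2],90),3)) for i in np.unique(b)])
im=f["color"]
E
```

```text
29.6 [ 0.467  -0.0117  0.2716] grip 0.003 F [ 0.8  0.8 -0.7]
row -0.197 0.0793 0.1431 -0.0 -0.0001 0.0026
top left_grip [(0.69, [0.4471, 0.1108, 0.1013])]
top left_pad []
top [(np.float64(0.425), np.float64(0.111)), (np.float64(0.435), np.float64(0.11)), (np.float64(0.445), np.float64(0.111)), (np.float64(0.455), np.float64(0.112)), (np.float64(0.465), np.float64(0.113)), (np.float64(0.475), np.float64(0.111)), (np.float64(0.485), np.float64(0.109)), (np.float64(0.495), np.float64(0.109))]
wrist left_grip [(0.72, [0.383, 0.1193, -0.0015]), (0.67, [0.4479, 0.1073, 0.1021])]
wrist left_pad [(0.5, [0.5736, 0.1114, 0.0926])]
wrist [(np.float64(0.425), np.float64(0.11)), (np.float64(0.435), np.float64(0.111)), (np.float64(0.445), np.float64(0.111)), (np.float64(0.455), np.float64(0.112)), (np.float64(0.465), np.float64(0.112)), (np.float64(0.475), np.float64(0.111)), (np.float64(0.485), np.float64(0.109)), (np.float64(0.495), np.float64(0.11)), (np.float64(0.505), np.float64(0.111)), (np.float64(0.515), np.float64(0.111)), (np.float64(0.525), np.float64(0.111)), (np.float64(0.535), np.float64(0.11)), (np.float64(0.545), np.float64(0.111)), (np.float64(0.555), np.float64(0.111)), (np.float64(0.565), np.float64(0.118)), (np.float64(0.575), np.float64(0.127)), (np.float64(0.585), np.float64(0.113)), (np.float64(0.595), np.float64(0.064))]
```

Left handle is level and locked, with its pad on the ear. Same path for the right clamp.

>>> jog_arm(
  motion="0 -0.1 0.07 0 0 0 0.002; 0 -0.197 0.077 0 0 0 0.002; 0 -0.197 0.077 0.06 0 0 0.002; 0 -0.197 0.077 0.13 0 0 0.002; 0 -0.197 0.077 0.165 0 0 0.002",
)

```text
time: 30.52
tool_pos: [0.5049, -0.1077, 0.1856]
tool_rot: [-0.002, 0.707, 0.707, -0.001]
contact_force: [-0.5, -0.0, 0.0]
gripper_width: 0.0
grasp_force: 0.0
```

```bash
python3 h.py .505 -.11 .17 0
```

```text
30.52 [ 0.5049 -0.1077  0.1856] grip 0.0 F [-0.5 -0.   0. ]
row -0.0046 0.0004 0.0311 -0.003 -0.0012 0.0002
```

>>> jog_arm(
  motion="0 -0.003 0 0.02 0 0 0; 0 -0.003 0 0.036 0 0 0; 0 -0.003 -0.015 0.042 0 0 0; 0 -0.003 -0.03 0.05 0 0 0; 0 -0.003 -0.042 0.06 0 0 0",
)

```text
time: 31.15
tool_pos: [0.4856, -0.1114, 0.1599]
tool_rot: [0.001, 0.708, 0.706, 0.001]
contact_force: [1.6, 0.6, 4.9]
gripper_width: 0.002
grasp_force: 2.3
```

```bash
python3 h.py .4834 -.11 .1588 0
```

```text
31.15 [ 0.4856 -0.1114  0.1599] grip 0.002 F [1.6 0.6 4.9]
row 0.0028 -0.0045 0.0021 0.002 0.0005 -0.0015
```

>>> jog_arm(
  motion="0 0 -0.012 0.01 0 0 0; 0 0 -0.022 0.022 0 0 0; 0 0 -0.03 0.034 0 0 0; 0 0 -0.037 0.046 0 0 0; 0 0 -0.043 0.056 0 0 0",
)

```text
time: 31.78
tool_pos: [0.4672, -0.1127, 0.1372]
tool_rot: [0.005, 0.708, 0.706, 0.002]
contact_force: [-4.0, 1.8, 24.5]
gripper_width: -0.002
grasp_force: 10.4
```

>>> jog_arm(
  motion="0 0 -0.01 0.008 0 0 0; 0 0 -0.016 0.018 0 0 0; 0 0 -0.02 0.028 0 0 0; 0 0 -0.022 0.038 0 0 0; 0 0 -0.022 0.046 0 0 0",
)

```text
time: 32.4
tool_pos: [0.4527, -0.1115, 0.108]
tool_rot: [0.0, 0.708, 0.706, -0.0]
contact_force: [-2.2, -0.4, 10.3]
gripper_width: 0.0
grasp_force: 5.5
```

>>> jog_arm(
  motion="0 0 0 0.004 0 0 0; 0 0 0 0.008 0 0 0; 0 0 0 0.012 0 0 0; 0 0 0 0.014 0 0 0; 0 0 0 0.014 0 0 0",
)

```text
time: 33.02
tool_pos: [0.4524, -0.1116, 0.1031]
tool_rot: [-0.001, 0.708, 0.707, -0.001]
contact_force: [-8.9, 0.8, 19.6]
gripper_width: -0.006
grasp_force: 10.1
```

```bash
python3 h.py .4527 -.11 .1032 0
```

```text
33.02 [ 0.4524 -0.1116  0.1031] grip -0.006 F [-8.9  0.8 19.6]
row 0.0033 0.0007 -0.0003 -0.0017 0.0006 -0.0011
```

Same end state as the left one. Retract and verify.

>>> jog_arm(
  motion="0 0 0 -0.1 0 0 0; 0 0 0 -0.2 0 0 0; 0 0 0 -0.3 0 0 0; 0 -0.1 -0.02 -0.36 0 0 0; 0 -0.2 -0.04 -0.36 0 0 0",
)

```text
time: 33.65
tool_pos: [0.4328, -0.2122, 0.2829]
tool_rot: [0.002, 0.707, 0.707, 0.0]
contact_force: [0.9, 0.4, -0.1]
gripper_width: -0.003
grasp_force: 0.0
```

>>> jog_arm(
  motion="0 -0.1 -0.02 0 0 0 0; 0 -0.1 -0.02 0 0 0 0; 0 -0.1 -0.02 0 0 0 0; 0 -0.1 -0.02 0 0 0 0; 0 -0.1 -0.02 0 0 0 0",
)

```text
time: 34.28
tool_pos: [0.4227, -0.26, 0.2805]
tool_rot: [-0.0, 0.707, 0.707, 0.0]
contact_force: [0.0, -0.4, -0.9]
gripper_width: -0.001
grasp_force: 0.0
```

```bash
python3 - <<'E'
from h import *
f=grab_frame("top");K=f["intrinsics"];d=f["range_z"].astype(float);W=f["world_from_camera"]
for n in("left_grip","right_grip","left_pad","right_pad","lid","lid_grip","bar_end_a","jar_3","cap_1","marker_pen"):
    print(n,[(round(r["p"],2),np.round(r["at"],4).tolist()) for r in place_of("top",n)[:2]])
v,u=np.mgrid[:480,:640]
P=(np.stack([(u-K[0,2])/K[0,0]*d,-(v-K[1,2])/K[1,1]*d,-d,np.ones_like(d)],-1)@W.T)[...,:3]
for s in(.11,-.11):
  m=(abs(P[...,1]-s)<.006)&(P[...,0]>.39)&(P[...,0]<.6)&(P[...,2]>.06)&(P[...,2]<.2)
  q=P[m];b=np.digitize(q[:,0],np.arange(.39,.6,.02))
  print(s,[(round(.38+.02*i,3),float(round(np.percentile(q[b==i,2],90),3))) for i in np.unique(b)])
m=(f["color"].max(2)<70)&(abs(P[...,2]-.157)<.012)&(abs(P[...,0]-.574)<.05)&(abs(P[...,1])<.07)
q=P[m];print("handle",m.sum(),q.mean(0).round(4))
cv2.imwrite("pics/end.png",cv2.resize(f["color"][150:340,130:340,::-1],None,fx=2.8,fy=2.8,interpolation=2))
E
```

```text
left_grip [(0.77, [0.4463, 0.1112, 0.104]), (0.72, [0.3817, 0.1188, -0.0014])]
right_grip [(0.55, [0.4491, -0.1079, 0.1067])]
left_pad []
right_pad []
lid [(0.81, [0.578, -0.0028, 0.0764])]
lid_grip [(0.86, [0.5747, 0.0022, 0.152])]
bar_end_a []
jar_3 [(0.16, [0.5788, 0.0005, 0.0743])]
cap_1 [(0.67, [0.3781, 0.1182, -0.0027]), (0.54, [0.3862, -0.0952, -0.0028])]
marker_pen []
0.11 [(np.float64(0.42), 0.11), (np.float64(0.44), 0.111), (np.float64(0.46), 0.113), (np.float64(0.48), 0.11), (np.float64(0.5), 0.109), (np.float64(0.52), 0.111), (np.float64(0.54), 0.111), (np.float64(0.56), 0.114), (np.float64(0.58), 0.125), (np.float64(0.6), 0.065)]
-0.11 [(np.float64(0.42), 0.111), (np.float64(0.44), 0.112), (np.float64(0.46), 0.112), (np.float64(0.48), 0.11), (np.float64(0.5), 0.111), (np.float64(0.52), 0.111), (np.float64(0.54), 0.111), (np.float64(0.56), 0.117), (np.float64(0.58), 0.125), (np.float64(0.6), 0.064)]
handle 304 [ 0.5732 -0.0009  0.1561]
```

```bash
ls pics
```

```text
a.png
end.png
top.png
w1.png
w2.png
w3.png
w4.png
w5.png
w6.png
w7.png
w9.png
```

```bash
python3 -c "
from plant import *
print(job_done())"
```

```text
the job is handed in; nothing more can be done
None
```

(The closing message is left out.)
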